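Lift the bolt tray level after clearing the work light out of it

TASK

Someone left the tall work light standing in the wooden bolt tray, against the carrying rail where your hand has to go: take it out and stand it upright on the bench, clear of the tray. Then take the tray by its rail, lift it about ten centimetres clear of the bench so that the bench under it can be wiped, and finish while still holding it there, steady and level, with the three bolts still standing and the squat black timer still upright in it. Leave the other things on the bench where they are.

Things in the scene. Friction and masses are not known exactly. Their poses are not given: they have to be found in the camera images.
- bolt_tray: Loose wooden tray, 160 (x) by 230 mm (y), about 0.35 kg. Origin: centre of its underside, z up. Floor 8 mm thick, rim 22 mm high. End boards 44 mm wide, 120 mm high stand mid-way on the short ends (y = +-110 mm) and carry a flat rail along y over the tray's middle: 14 mm thick (x), 210 mm long, z = 92 to 116 mm. Balances, without the light, within 15 mm of the rail's middle.
- tray_rail (a point): Middle of the carrying rail (of its length and its section), 104 mm above the tray's underside; axes as the tray's, so pinch the rail across x.
- work_light: Tall black block, 0.16 kg, pale round lens in front (-x). Origin: underside, z up. Upright part 34 (x) by 44 mm (y), axis at x = -5 mm, z 12 to 97 mm; foot 44 by 52 mm, 12 mm high; thin bracket at the back to x = 27 mm, z 20 to 72 mm. Stands on the tray floor on either side of the rail, axes within 0.1 rad of the tray's, 4 to 20 mm from the rail. Pinch across y near the top; lifts straight out.
- black_timer: Squat black timer, 41 mm (x) by 56 mm (y) by 48 mm high, 0.09 kg, standing on the tray floor on the other side of the rail; it stays there. Origin: centre of its underside; z up.
- bolt_0: One of three alike loose steel bolts standing on its hexagon head on the tray floor in a corner of the tray; head 17 by 20 mm, 40 mm high, 35 g; it stays standing. Origin: centre of the head's underside; z up.
- bolt_1: One of three alike loose steel bolts standing on its hexagon head on the tray floor in a corner of the tray; head 17 by 20 mm, 40 mm high, 35 g; it stays standing. Origin: centre of the head's underside; z up.
- bolt_2: One of three alike loose steel bolts standing on its hexagon head on the tray floor in a corner of the tray; head 17 by 20 mm, 40 mm high, 35 g; it stays standing. Origin: centre of the head's underside; z up.
- insulator_b: Bystander: grey insulator on a flared foot with a reddish top (another like it stands fixed at the back), 135 mm across, 139 mm high. Origin: centre of its underside.
- masking_tape: Bystander: roll of masking tape lying flat, 82 mm across, 24 mm high. Origin: centre of its underside.
- hammer: Bystander: hammer lying on its side, 272 mm long (its y, head at -y), head 104 mm wide, 24 mm high. Origin: centre of its underside.
- sanding_block: Bystander: cork sanding block, 68 (x) by 110 (y) by 30 mm high. Origin: centre of its underside.
- paint_tin_s: Bystander: small round paint tin, 77 mm across, 78 mm high. Origin: centre of its underside.
Not all that is in view belongs to the job. What is shaped like the work_light but purple or turquoise is not meant.

How it is judged:
By the outcome, as a careful person would: the job done as asked, in the order asked, and still so for the second after the job is handed in, while the arm keeps its last pose, push and grip.
It also fails if it takes over 58 s, if anything falls off the work surface, if the arm or the gripper's body presses on something with over 40 N, if the wrist force passes 120 N, or if a joint passes its speed limit or range.

ROBOT

A 6-joint arm with a two-finger parallel gripper is mounted at the origin on the work surface; the furniture and walls round the work are solid. World frame = base frame: x ahead of the robot, y to its left, z up, the work surface at z = 0. Lengths are in mm, angles in rad, forces in N, time in s.
With the tool pointing down it reaches from about 275 to 775 mm from the base axis. Payload 14.6 kg.
Tool frame: the origin (TCP) lies on the mounting face of the last link; the fingertips stand 173 mm ahead of it and the grasp point (between the pads) lies 155 mm ahead of it (ctrl.tip_reach is the distance from the TCP to the fingertips, in mm); z points along the fingers, y is the line along which they close (so a half turn about z gives the same grasp; the last joint's range is limited). The gripper opens to 85 mm and grips with 20 to 120 N. Pads are 22 mm wide; open, the fingers measure 114 mm over their backs; the gripper's body (76 mm by 85 mm) begins 54 mm behind the grasp point. The pads swing forward as they close: fully open they stand 13 mm farther back than shut.
Start: joints at [1.145, 0.263, -0.048, 1.259, 0, 1.415], TCP at [140.443, 505.87, 404.678] pointing down, gripper open.
Joint ranges: [-2.65, 2.65], [-0.89, 1.7], [-1.18, 1.37], [-2.13, 2.11], [-1.35, 1.29], [-3.14, 3.14]. Speed limits (rad/s): [1.89, 1.89, 2.57, 2.79, 3.14, 3.14].

INTERFACE

Orientations are given as a 3x3 rotation matrix whose columns are the frame's x, y, z axes.
In Python, from bench import ctrl, imaging gives the robot as it stands.
- The arm moves only by the tool play_rows, never from a script. Its argument "motion" is a list of rows, each an object of numbers: "gripper": the finger opening in m, from 0 to 0.0854; "x", "y", "z": the shift along the world's x, y, z in m; "rx", "ry", "rz": the turn, a rotation vector about the world's x, y, z in degrees. A call has exactly 8 rows; each row is the pose to reach, as a shift and turn from the pose commanded when the call began; what a row does not reach only later rows make up. A row lasts 1/8 s, in which the tool goes at most 62.5 mm and 10.7 degrees, less where a joint would pass 70% of its speed; a pose out of reach is approached as far as the arm can. A call with a gripper value outside its range is refused whole. The fingers move at their own pace and stop on an object; "force" is the grip in N (left out, the last holds). Time passes only in rows, so rows that repeat a pose let the fingers close, or fill a call up. It gives the time, the measured TCP pose, the force, the opening and the grip force at its end, in the units of the state.
- ctrl.get_obs(): the state, without advancing time (a new reading comes with each control period).
- imaging.read_camera(name): name is "scene" or "top"; returns a dict with "pixels" (420x560x3 uint8, red, green, blue), "mtx" (3x3 intrinsics, pixels), "k1" (the pictures are not rectified: a ray, as slopes to the right and down, at radius r is drawn at 1 + k1 r^2 times it, then the intrinsics apply), "camera_from_world" (4x4, takes a point from world to camera coordinates). Camera axes: x right, y up, looking along -z (the intrinsics and any distortion apply to the point x, -y, -z); pixel columns grow to the right and rows downward; lengths in mm; the calibration is good to about 2 mm. A picture is of the moment at which its call begins. There is no depth.
- ctrl.job_done(): hands the job in; it is judged then, once.
The state is a dict: "time": time; "qpos": joint angles; "joint_vel": joint speeds; "effort": joint torques, N m; "ee_pos": TCP position; "orientation": TCP orientation; "ft_force": force on the tool from outside, world axes, zero at the start; "ft_torque": the same for the moment, N m; "gripper_width": finger opening in mm; "finger_force": force on a finger pad.
Only numpy, scipy, OpenCV 4.12 (cv2) and the standard library are available. Lean on these libraries where they do the work, as an engineer would, in place of code of your own. Each camera call takes 0.05 s, during which the arm holds its last target. There are 200 camera calls.

## Working session

There is one attempt and no reset: what is moved stays moved. The work goes in short steps, Python scripts to look and compute and a tool call to move; the robot and the scene stay as the last step left them, time stands still between calls to the robot, and variables do not carry over. Pictures are saved under pics/ and viewed, at most 10 in all, crops included, and the job is handed in when it is done.

Besides the shell and the picture viewer there is one more tool, called after "Request:" as name(argument=value, ...) on one line, values as JSON. play_rows: Moves the arm, as the interface text tells. Its arguments: {"type":"object","properties":{"motion":{"type":"array"},"force":{"type":"number"}},"required":["motion"]}

```bash
mkdir -p pics; cat > h.py <<'E'
import numpy as np, cv2
from bench import ctrl, imaging
def cam(n): return imaging.read_camera(n)
def save(c,f,box=None,s=1):
    im=c["pixels"][:,:,::-1]
    if box: im=im[box[1]:box[3],box[0]:box[2]]
    cv2.imwrite("pics/"+f,cv2.resize(im,None,fx=s,fy=s,interpolation=cv2.INTER_CUBIC))
def ray(c,u,v):
    K=np.array(c["mtx"]);k=c["k1"]
    p=cv2.undistortPoints(np.array([[[u,v]]],float),K,np.array([k,0,0,0.]))[0,0]
    T=np.array(c["camera_from_world"]);R=T[:3,:3];o=-R.T@T[:3,3]
    d=R.T@np.array([p[0],-p[1],-1.]);return o,d/np.linalg.norm(d)
def onz(c,u,v,z):
    o,d=ray(c,u,v);return o+d*(z-o[2])/d[2]
def proj(c,P):
    T=np.array(c["camera_from_world"]);q=T[:3,:3]@np.array(P,float)+T[:3,3]
    a=np.array([q[0],-q[1]])/-q[2];a=a*(1+c["k1"]*(a@a));K=np.array(c["mtx"])
    return K[:2,:2]@a+K[:2,2]
E
python3 - <<'E'
from h import *
for n in("top","scene"):
    c=cam(n);save(c,n+"0.png",s=1.4);print(n,c["k1"],ray(c,280,210))
o=ctrl.get_obs();print(o["ee_pos"],o["orientation"],o["gripper_width"],o["time"])
E
```

```text
top -0.09919297042160695 (array([ 327.58951495,  -34.81530425, 1373.99039016]), array([ 0.15972369,  0.01770194, -0.98700303]))
scene -0.13422989734902568 (array([1558.36891431,   22.38285965,  855.13914975]), array([-0.80708485, -0.03900281, -0.58914584]))
[140.38655499 505.79807412 404.28085071] [[-9.63566984e-01  2.67466801e-01 -4.21489659e-04]
 [ 2.67467076e-01  9.63566610e-01 -8.66413898e-04]
 [ 1.74396409e-04 -9.47582433e-04 -9.99999536e-01]] 85.30153251795743 0.1
```

View pics/top0.png

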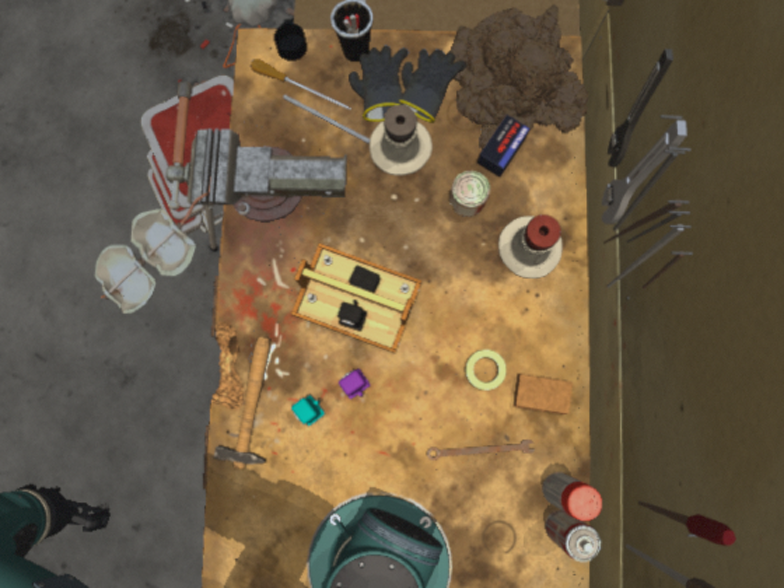

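View pics/scene0.png

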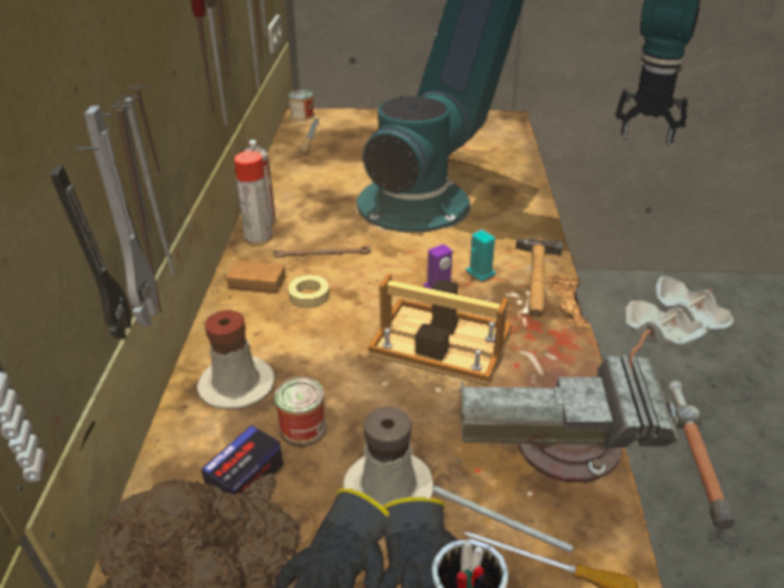

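Top view: the tray is centred near (357,298) in the enlarged picture. The black blocks are at (352,314) on the robot's side of the rail and (363,278) on the far side. The purple one (353,383) and the turquoise one (307,409) are decoys standing on the bench. In the scene view, the tall block behind the rail at (444,305) is the light and the squat one at (432,340) is the timer. I'll confirm this in an enlarged crop.

```bash
python3 - <<'E'
from h import *
a=cam("top");b=cam("scene")
A=cv2.resize(a["pixels"][168:258,200:310,::-1],None,fx=5,fy=5,interpolation=cv2.INTER_CUBIC)
B=cv2.resize(b["pixels"][165:275,255:375,::-1],None,fx=5,fy=5,interpolation=cv2.INTER_CUBIC)
cv2.imwrite("pics/cA.png",A);cv2.imwrite("pics/cB.png",B)
E
```

```text
(no output)
```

View pics/cA.png

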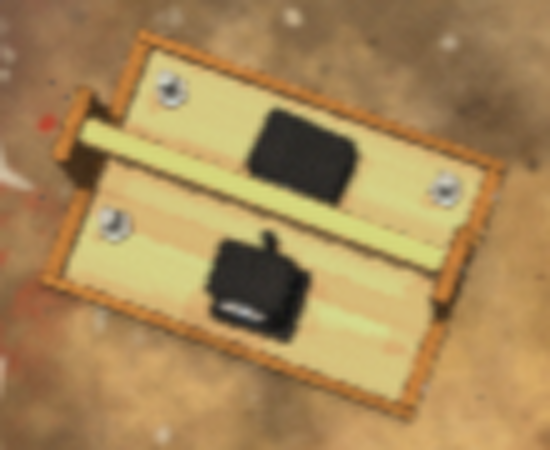

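View pics/cB.png

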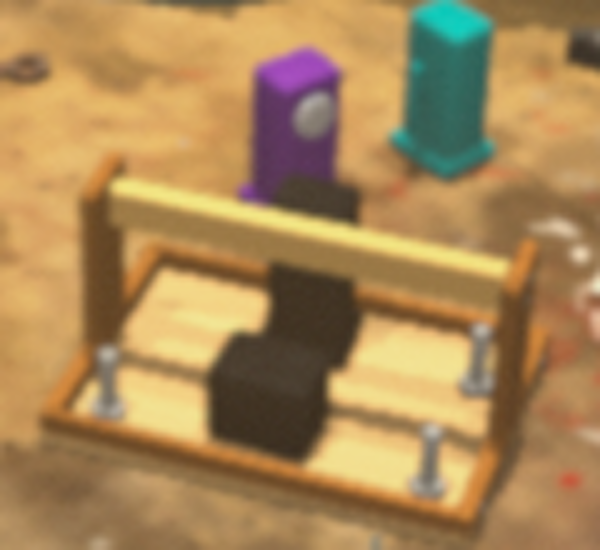

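Crop A: the rail runs from (85,133) to (440,258). The tall block with a lens and bracket, at (250,280) robot-side, is the work light, being black and standing in the tray. The squat one at (302,157) is the timer, and the bolts are at (172,90), (447,188) and (115,223). Crop B agrees, showing the tall block behind the rail.

```bash
python3 - <<'E'
from h import *
a=cam("top");b=cam("scene")
fa=lambda u,v,z:onz(a,200+(u-2)/5,168+(v-2)/5,z)[:2].round(1)
fb=lambda u,v,z:onz(b,255+(u-2)/5,165+(v-2)/5,z)[:2].round(1)
L,R=fa(85,132,116),fa(442,258,116)
print("rail top",L,R,np.linalg.norm(L-R),(L+R)/2,"yaw",np.degrees(np.arctan2(*( (L-R)*[-1,1]))))
L,R=fb(112,188,116),fb(508,268,116)
print("rail scene",L,R,np.linalg.norm(L-R),(L+R)/2)
c=[fa(*p,22) for p in((143,33),(505,163),(410,415),(45,280))]
print("rim",c,np.mean(c,0),[np.linalg.norm(c[i]-c[i-1]).round() for i in range(4)])
# dark mask for light & timer
im=a["pixels"].max(2).astype(np.uint8)
m=(im<70).astype(np.uint8);m[:168]=0;m[258:]=0;m[:,:200]=0;m[:,310:]=0
n,lab,st,ce=cv2.connectedComponentsWithStats(m)
for i in range(1,n):
    if st[i,4]>60:
        p=np.argwhere(lab==i)[:,::-1].astype(np.float32);print(st[i],ce[i],cv2.minAreaRect(p),onz(a,*ce[i],97)[:2],onz(a,*ce[i],56)[:2])
print("light top corners z97",[fa(*p,97) for p in((226,238),(301,266),(208,288),(284,318))])
print("light top far edge in scene z97",[fb(*p,97) for p in((290,175),(358,190),(275,198),(355,215))])
print("bracket end",fa(268,235,72))
for n,z in(("purple",97),("turq",97)): pass
print("purple",onz(a,353/1.4,383/1.4,60)[:2],"turq",onz(a,307/1.4,409/1.4,60)[:2],"tape",onz(a,486/1.4,370/1.4,20)[:2],"hammer",onz(a,258/1.4,390/1.4,20)[:2],onz(a,242/1.4,455/1.4,20)[:2],"wrench",onz(a,434/1.4,452/1.4,0)[:2])
E
```

```text
rail top [570.7 160.8] [506.7 -34.4] 205.42404922501166 [538.7  63.2] yaw -18.152705886651166
rail scene [512.3 -35.6] [573.9 161.2] 206.21542134379766 [543.1  62.8]
rim [array([648.8, 144.1]), array([576.7, -69.5]), array([429.1, -18.4]), array([501.4, 194.5])] [539.     62.675] [np.float64(156.0), np.float64(225.0), np.float64(156.0), np.float64(225.0)]
[250 190  21  18 239] [260.18828452 199.05020921] ((260.35052490234375, 199.2113494873047), (19.08850860595703, 12.894896507263184), 23.96249008178711) [563.24884624  43.2035827 ] [570.8150994   45.70851491]
[242 215  19  21 244] [251.36885246 224.95491803] ((251.30001831054688, 224.10000610351562), (18.34120750427246, 18.34120750427246), 18.43494987487793) [491.09468421  64.78583579] [496.34430237  67.98370382]
light top corners z97 [array([517.4,  83.7]), array([503.1,  42.2]), array([489.7,  92.5]), array([474.4,  50.5])]
light top far edge in scene z97 [array([470.6,  56.1]), array([483.2,  91.5]), array([491.8,  48.1]), array([505.6,  89.3])]
bracket end [523.4  62.7]
purple [360.63839566  60.74239222] turq [307.11026094 149.56425279] tape [ 394.92486943 -206.19022627] hammer [341.67405918 257.21442016] [209.90541436 283.41697652] wrench [ 226.46318463 -104.59615045]
```

Request:
play_rows(motion=[{"x": 0.357,"y": -0.437,"z": -0.04,"rz": -4,"gripper": 0.085},{"x": 0.357,"y": -0.437,"z": -0.04,"rz": -4,"gripper": 0.085},{"x": 0.357,"y": -0.437,"z": -0.04,"rz": -4,"gripper": 0.085},{"x": 0.357,"y": -0.437,"z": -0.04,"rz": -4,"gripper": 0.085},{"x": 0.357,"y": -0.437,"z": -0.04,"rz": -4,"gripper": 0.085},{"x": 0.357,"y": -0.437,"z": -0.04,"rz": -4,"gripper": 0.085},{"x": 0.357,"y": -0.437,"z": -0.04,"rz": -4,"gripper": 0.085},{"x": 0.357,"y": -0.437,"z": -0.04,"rz": -4,"gripper": 0.085}])

```text
$.motion[0]: bad value
```

Request:
play_rows(motion=[{"x": 0.357,"y": -0.437,"z": -0.04,"rx": 0.0,"ry": 0.0,"rz": -4.0,"gripper": 0.085},{"x": 0.357,"y": -0.437,"z": -0.04,"rx": 0.0,"ry": 0.0,"rz": -4.0,"gripper": 0.085},{"x": 0.357,"y": -0.437,"z": -0.04,"rx": 0.0,"ry": 0.0,"rz": -4.0,"gripper": 0.085},{"x": 0.357,"y": -0.437,"z": -0.04,"rx": 0.0,"ry": 0.0,"rz": -4.0,"gripper": 0.085},{"x": 0.357,"y": -0.437,"z": -0.04,"rx": 0.0,"ry": 0.0,"rz": -4.0,"gripper": 0.085},{"x": 0.357,"y": -0.437,"z": -0.04,"rx": 0.0,"ry": 0.0,"rz": -4.0,"gripper": 0.085},{"x": 0.357,"y": -0.437,"z": -0.04,"rx": 0.0,"ry": 0.0,"rz": -4.0,"gripper": 0.085},{"x": 0.357,"y": -0.437,"z": -0.04,"rx": 0.0,"ry": 0.0,"rz": -4.0,"gripper": 0.085}])

```text
time: 1.3
ee_pos: [457.0, 117.7, 369.3]
orientation: [[-0.942, 0.334, 0.001], [0.334, 0.942, 0.0], [-0.0, 0.0, -1.0]]
ft_force: [0.5, 1.2, 0.2]
gripper_width: 85.1
finger_force: 0.0
```

Request:
play_rows(motion=[{"x": 0.02,"y": -0.025,"z": -0.01,"rx": 0.0,"ry": 0.0,"rz": 0.0,"gripper": 0.085},{"x": 0.04,"y": -0.049,"z": -0.02,"rx": 0.0,"ry": 0.0,"rz": 0.0,"gripper": 0.085},{"x": 0.04,"y": -0.049,"z": -0.02,"rx": 0.0,"ry": 0.0,"rz": 0.0,"gripper": 0.085},{"x": 0.04,"y": -0.049,"z": -0.02,"rx": 0.0,"ry": 0.0,"rz": 0.0,"gripper": 0.085},{"x": 0.04,"y": -0.049,"z": -0.02,"rx": 0.0,"ry": 0.0,"rz": 0.0,"gripper": 0.085},{"x": 0.04,"y": -0.049,"z": -0.02,"rx": 0.0,"ry": 0.0,"rz": 0.0,"gripper": 0.085},{"x": 0.04,"y": -0.049,"z": -0.02,"rx": 0.0,"ry": 0.0,"rz": 0.0,"gripper": 0.085},{"x": 0.04,"y": -0.049,"z": -0.02,"rx": 0.0,"ry": 0.0,"rz": 0.0,"gripper": 0.085}])

```text
time: 2.3
ee_pos: [495.9, 70.8, 349.4]
orientation: [[-0.943, 0.334, 0.0], [0.334, 0.943, 0.0], [-0.0, 0.0, -1.0]]
ft_force: [-0.1, -0.3, 1.7]
gripper_width: 85.0
finger_force: 0.0
```

```bash
python3 - <<'E'
from h import *
b=cam("scene");save(b,"s1.png",(235,105,395,275),3.5)
print(ctrl.get_obs()["ee_pos"])
E
```

```text
[495.93003416  70.72215541 349.36797381]
```

View pics/s1.png

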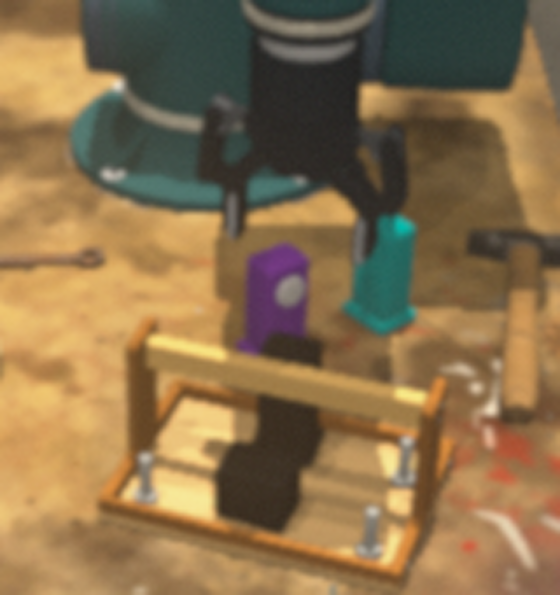

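The open gripper stands centred over the light: fingertips at (233,232) and (360,255), light top at (292,345). I'll descend and grip.

Request:
play_rows(motion=[{"x": 0.0,"y": -0.001,"z": -0.03,"rx": 0.0,"ry": 0.0,"rz": 0.0,"gripper": 0.085},{"x": 0.0,"y": -0.001,"z": -0.06,"rx": 0.0,"ry": 0.0,"rz": 0.0,"gripper": 0.085},{"x": 0.0,"y": -0.001,"z": -0.09,"rx": 0.0,"ry": 0.0,"rz": 0.0,"gripper": 0.085},{"x": 0.0,"y": -0.001,"z": -0.105,"rx": 0.0,"ry": 0.0,"rz": 0.0,"gripper": 0.085},{"x": 0.0,"y": -0.001,"z": -0.108,"rx": 0.0,"ry": 0.0,"rz": 0.0,"gripper": 0.085},{"x": 0.0,"y": -0.001,"z": -0.108,"rx": 0.0,"ry": 0.0,"rz": 0.0,"gripper": 0.075},{"x": 0.0,"y": -0.001,"z": -0.108,"rx": 0.0,"ry": 0.0,"rz": 0.0,"gripper": 0.06},{"x": 0.0,"y": -0.001,"z": -0.108,"rx": 0.0,"ry": 0.0,"rz": 0.0,"gripper": 0.055}], force=25)

```text
time: 3.35
ee_pos: [496.1, 69.6, 241.8]
orientation: [[-0.943, 0.334, 0.001], [0.334, 0.943, -0.0], [-0.001, 0.0, -1.0]]
ft_force: [0.3, 0.1, 0.2]
gripper_width: 54.9
finger_force: 0.0
```

Request:
play_rows(motion=[{"x": 0.0,"y": 0.0,"z": 0.0,"rx": 0.0,"ry": 0.0,"rz": 0.0,"gripper": 0.05},{"x": 0.0,"y": 0.0,"z": 0.0,"rx": 0.0,"ry": 0.0,"rz": 0.0,"gripper": 0.045},{"x": 0.0,"y": 0.0,"z": 0.0,"rx": 0.0,"ry": 0.0,"rz": 0.0,"gripper": 0.04},{"x": 0.0,"y": 0.0,"z": 0.0,"rx": 0.0,"ry": 0.0,"rz": 0.0,"gripper": 0.035},{"x": 0.0,"y": 0.0,"z": 0.0,"rx": 0.0,"ry": 0.0,"rz": 0.0,"gripper": 0.035},{"x": 0.0,"y": 0.0,"z": 0.0,"rx": 0.0,"ry": 0.0,"rz": 0.0,"gripper": 0.035},{"x": 0.0,"y": 0.0,"z": 0.0,"rx": 0.0,"ry": 0.0,"rz": 0.0,"gripper": 0.035},{"x": 0.0,"y": 0.0,"z": 0.0,"rx": 0.0,"ry": 0.0,"rz": 0.0,"gripper": 0.035}])

```text
time: 4.35
ee_pos: [496.0, 69.6, 241.6]
orientation: [[-0.943, 0.334, 0.0], [0.334, 0.943, -0.0], [-0.0, -0.0, -1.0]]
ft_force: [-1.5, -1.2, 4.7]
gripper_width: 44.6
finger_force: 24.3
```

Request:
play_rows(motion=[{"x": 0.0,"y": 0.0,"z": 0.005,"rx": 0.0,"ry": 0.0,"rz": 0.0,"gripper": 0.035},{"x": 0.0,"y": 0.0,"z": 0.02,"rx": 0.0,"ry": 0.0,"rz": 0.0,"gripper": 0.035},{"x": 0.0,"y": 0.0,"z": 0.04,"rx": 0.0,"ry": 0.0,"rz": 0.0,"gripper": 0.035},{"x": 0.0,"y": 0.0,"z": 0.065,"rx": 0.0,"ry": 0.0,"rz": 0.0,"gripper": 0.035},{"x": 0.0,"y": 0.0,"z": 0.09,"rx": 0.0,"ry": 0.0,"rz": 0.0,"gripper": 0.035},{"x": 0.0,"y": 0.0,"z": 0.115,"rx": 0.0,"ry": 0.0,"rz": 0.0,"gripper": 0.035},{"x": 0.0,"y": 0.0,"z": 0.135,"rx": 0.0,"ry": 0.0,"rz": 0.0,"gripper": 0.035},{"x": 0.0,"y": 0.0,"z": 0.15,"rx": 0.0,"ry": 0.0,"rz": 0.0,"gripper": 0.035}], force=30)

```text
time: 5.35
ee_pos: [495.9, 69.7, 392.3]
orientation: [[-0.943, 0.334, 0.0], [0.334, 0.943, 0.0], [-0.0, 0.0, -1.0]]
ft_force: [0.4, 0.2, -2.2]
gripper_width: 44.5
finger_force: 30.2
```

Request:
play_rows(motion=[{"x": -0.003,"y": -0.02,"z": 0.0,"rx": 0.0,"ry": 0.0,"rz": 0.0,"gripper": 0.035},{"x": -0.008,"y": -0.06,"z": 0.0,"rx": 0.0,"ry": 0.0,"rz": 0.0,"gripper": 0.035},{"x": -0.014,"y": -0.1,"z": 0.0,"rx": 0.0,"ry": 0.0,"rz": 0.0,"gripper": 0.035},{"x": -0.02,"y": -0.14,"z": 0.0,"rx": 0.0,"ry": 0.0,"rz": 0.0,"gripper": 0.035},{"x": -0.025,"y": -0.18,"z": 0.0,"rx": 0.0,"ry": 0.0,"rz": 0.0,"gripper": 0.035},{"x": -0.027,"y": -0.2,"z": 0.0,"rx": 0.0,"ry": 0.0,"rz": 0.0,"gripper": 0.035},{"x": -0.027,"y": -0.2,"z": -0.02,"rx": 0.0,"ry": 0.0,"rz": 0.0,"gripper": 0.035},{"x": -0.027,"y": -0.2,"z": -0.05,"rx": 0.0,"ry": 0.0,"rz": 0.0,"gripper": 0.035}])

```text
time: 6.35
ee_pos: [469.1, -130.8, 341.3]
orientation: [[-0.942, 0.335, 0.001], [0.335, 0.942, -0.0], [-0.001, 0.0, -1.0]]
ft_force: [0.2, 0.2, -2.3]
gripper_width: 44.4
finger_force: 30.4
```

```bash
python3 - <<'E'
from h import *
b=cam("scene");save(b,"s2.png",(180,105,395,275),3.5)
o=ctrl.get_obs();print(o["ee_pos"],o["gripper_width"],o["finger_force"],o["ft_force"])
E
```

```text
[ 468.17873083 -130.22719939  337.5861305 ] 44.61052943947016 30.633425004780293 [-1.10575011  0.98712059 -5.99371364]
```

View pics/s2.png

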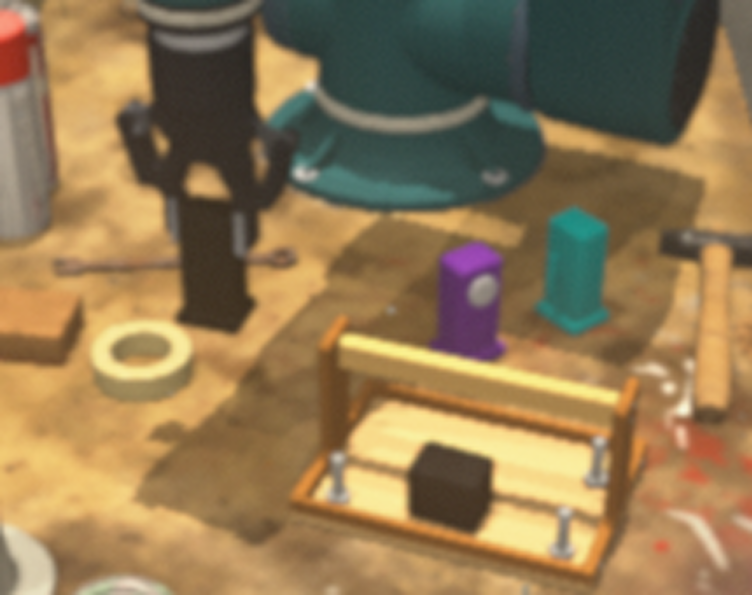

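The light hangs upright in the fingers at (215,265), and the bolts and timer still stand. I'll lower it to the bench.

Request:
play_rows(motion=[{"x": 0.0,"y": 0.0,"z": -0.03,"rx": 0.0,"ry": 0.0,"rz": 0.0,"gripper": 0.035},{"x": 0.0,"y": 0.0,"z": -0.06,"rx": 0.0,"ry": 0.0,"rz": 0.0,"gripper": 0.035},{"x": 0.0,"y": 0.0,"z": -0.085,"rx": 0.0,"ry": 0.0,"rz": 0.0,"gripper": 0.035},{"x": 0.0,"y": 0.0,"z": -0.098,"rx": 0.0,"ry": 0.0,"rz": 0.0,"gripper": 0.035},{"x": 0.0,"y": 0.0,"z": -0.104,"rx": 0.0,"ry": 0.0,"rz": 0.0,"gripper": 0.035},{"x": 0.0,"y": 0.0,"z": -0.106,"rx": 0.0,"ry": 0.0,"rz": 0.0,"gripper": 0.035},{"x": 0.0,"y": 0.0,"z": -0.106,"rx": 0.0,"ry": 0.0,"rz": 0.0,"gripper": 0.035},{"x": 0.0,"y": 0.0,"z": -0.106,"rx": 0.0,"ry": 0.0,"rz": 0.0,"gripper": 0.035}])

```text
time: 7.4
ee_pos: [469.1, -130.4, 235.8]
orientation: [[-0.943, 0.334, 0.001], [0.334, 0.943, -0.0], [-0.001, -0.0, -1.0]]
ft_force: [-0.6, -0.9, -1.6]
gripper_width: 44.4
finger_force: 30.6
```

Request:
play_rows(motion=[{"x": 0.0,"y": 0.0,"z": -0.001,"rx": 0.0,"ry": 0.0,"rz": 0.0,"gripper": 0.035},{"x": 0.0,"y": 0.0,"z": -0.0015,"rx": 0.0,"ry": 0.0,"rz": 0.0,"gripper": 0.035},{"x": 0.0,"y": 0.0,"z": -0.002,"rx": 0.0,"ry": 0.0,"rz": 0.0,"gripper": 0.035},{"x": 0.0,"y": 0.0,"z": -0.0025,"rx": 0.0,"ry": 0.0,"rz": 0.0,"gripper": 0.035},{"x": 0.0,"y": 0.0,"z": -0.0025,"rx": 0.0,"ry": 0.0,"rz": 0.0,"gripper": 0.035},{"x": 0.0,"y": 0.0,"z": -0.0025,"rx": 0.0,"ry": 0.0,"rz": 0.0,"gripper": 0.035},{"x": 0.0,"y": 0.0,"z": -0.0025,"rx": 0.0,"ry": 0.0,"rz": 0.0,"gripper": 0.035},{"x": 0.0,"y": 0.0,"z": -0.0025,"rx": 0.0,"ry": 0.0,"rz": 0.0,"gripper": 0.035}])

```text
time: 8.4
ee_pos: [469.0, -130.4, 233.6]
orientation: [[-0.943, 0.334, 0.001], [0.334, 0.943, -0.001], [-0.001, -0.0, -1.0]]
ft_force: [-4.1, 1.1, 14.6]
gripper_width: 44.4
finger_force: 32.0
```

Request:
play_rows(motion=[{"x": 0.0,"y": 0.0,"z": 0.001,"rx": 0.0,"ry": 0.0,"rz": 0.0,"gripper": 0.044},{"x": 0.0,"y": 0.0,"z": 0.001,"rx": 0.0,"ry": 0.0,"rz": 0.0,"gripper": 0.05},{"x": 0.0,"y": 0.0,"z": 0.001,"rx": 0.0,"ry": 0.0,"rz": 0.0,"gripper": 0.06},{"x": 0.0,"y": 0.0,"z": 0.001,"rx": 0.0,"ry": 0.0,"rz": 0.0,"gripper": 0.075},{"x": 0.0,"y": 0.0,"z": 0.005,"rx": 0.0,"ry": 0.0,"rz": 0.0,"gripper": 0.08},{"x": 0.0,"y": 0.0,"z": 0.03,"rx": 0.0,"ry": 0.0,"rz": 0.0,"gripper": 0.08},{"x": 0.0,"y": 0.0,"z": 0.07,"rx": 0.0,"ry": 0.0,"rz": 0.0,"gripper": 0.08},{"x": 0.0,"y": 0.0,"z": 0.12,"rx": 0.0,"ry": 0.0,"rz": 0.0,"gripper": 0.08}])

```text
time: 9.4
ee_pos: [468.6, -130.2, 353.9]
orientation: [[-0.943, 0.334, -0.001], [0.334, 0.943, 0.001], [0.001, 0.0, -1.0]]
ft_force: [0.4, -0.5, -0.2]
gripper_width: 80.2
finger_force: 0.0
```

```bash
python3 - <<'E'
from h import *
a=cam("top");b=cam("scene")
A=cv2.resize(a["pixels"][168:268,195:355,::-1],None,fx=3.5,fy=3.5,interpolation=cv2.INTER_CUBIC)
B=cv2.resize(b["pixels"][185:275,215:375,::-1],None,fx=3.5,fy=2.4,interpolation=cv2.INTER_CUBIC)
cv2.imwrite("pics/c2.png",np.vstack([A,B]))
o=ctrl.get_obs();print(o["ee_pos"],o["qpos"],o["gripper_width"])
E
```

```text
[ 469.73752728 -130.68670644  357.49607801] [-4.38664289e-01  2.17000172e-01 -2.42645859e-01  1.10417712e+00
 -1.21348495e-05 -9.81191535e-02] 80.20883302234124
```

View pics/c2.png

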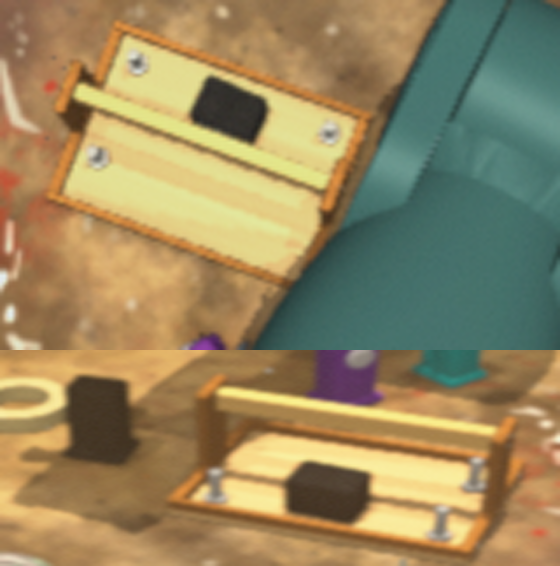

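The light stands upright on the bench at (100,420) in the lower half. The tray, three bolts and timer are unchanged. Now for the rail.

Request:
play_rows(motion=[{"x": 0.009,"y": 0.024,"z": 0.0,"rx": 0.0,"ry": 0.0,"rz": 10.0,"gripper": 0.08},{"x": 0.018,"y": 0.048,"z": 0.0,"rx": 0.0,"ry": 0.0,"rz": 20.0,"gripper": 0.08},{"x": 0.027,"y": 0.073,"z": 0.0,"rx": 0.0,"ry": 0.0,"rz": 30.0,"gripper": 0.08},{"x": 0.036,"y": 0.097,"z": 0.0,"rx": 0.0,"ry": 0.0,"rz": 40.0,"gripper": 0.08},{"x": 0.045,"y": 0.121,"z": 0.0,"rx": 0.0,"ry": 0.0,"rz": 50.0,"gripper": 0.08},{"x": 0.054,"y": 0.145,"z": 0.0,"rx": 0.0,"ry": 0.0,"rz": 60.0,"gripper": 0.08},{"x": 0.063,"y": 0.17,"z": 0.0,"rx": 0.0,"ry": 0.0,"rz": 70.0,"gripper": 0.08},{"x": 0.071,"y": 0.193,"z": 0.0,"rx": 0.0,"ry": 0.0,"rz": 80.0,"gripper": 0.08}])

```text
time: 10.5
ee_pos: [540.1, 63.5, 352.6]
orientation: [[-0.488, -0.873, -0.0], [-0.873, 0.488, 0.0], [0.0, 0.0, -1.0]]
ft_force: [0.1, -0.5, -0.5]
gripper_width: 80.2
finger_force: 0.0
```

Request:
play_rows(motion=[{"x": 0.0,"y": 0.0,"z": 0.0,"rx": 0.0,"ry": 0.0,"rz": 6.0,"gripper": 0.08},{"x": 0.0,"y": 0.0,"z": 0.0,"rx": 0.0,"ry": 0.0,"rz": 11.0,"gripper": 0.08},{"x": 0.0,"y": 0.0,"z": 0.0,"rx": 0.0,"ry": 0.0,"rz": 11.0,"gripper": 0.08},{"x": 0.0,"y": 0.0,"z": 0.0,"rx": 0.0,"ry": 0.0,"rz": 11.0,"gripper": 0.08},{"x": 0.0,"y": 0.0,"z": 0.0,"rx": 0.0,"ry": 0.0,"rz": 11.0,"gripper": 0.08},{"x": 0.0,"y": 0.0,"z": 0.0,"rx": 0.0,"ry": 0.0,"rz": 11.0,"gripper": 0.08},{"x": 0.0,"y": 0.0,"z": 0.0,"rx": 0.0,"ry": 0.0,"rz": 11.0,"gripper": 0.08},{"x": 0.0,"y": 0.0,"z": 0.0,"rx": 0.0,"ry": 0.0,"rz": 11.0,"gripper": 0.08}])

```text
time: 11.5
ee_pos: [540.0, 62.6, 352.8]
orientation: [[-0.318, -0.948, 0.0], [-0.948, 0.318, 0.0], [-0.0, -0.0, -1.0]]
ft_force: [-0.1, 0.4, -0.9]
gripper_width: 79.9
finger_force: 0.0
```

Request:
play_rows(motion=[{"x": 0.0,"y": 0.0,"z": -0.025,"rx": 0.0,"ry": 0.0,"rz": 0.0,"gripper": 0.08},{"x": 0.0,"y": 0.0,"z": -0.055,"rx": 0.0,"ry": 0.0,"rz": 0.0,"gripper": 0.08},{"x": 0.0,"y": 0.0,"z": -0.08,"rx": 0.0,"ry": 0.0,"rz": 0.0,"gripper": 0.08},{"x": 0.0,"y": 0.0,"z": -0.095,"rx": 0.0,"ry": 0.0,"rz": 0.0,"gripper": 0.07},{"x": 0.0,"y": 0.0,"z": -0.095,"rx": 0.0,"ry": 0.0,"rz": 0.0,"gripper": 0.06},{"x": 0.0,"y": 0.0,"z": -0.095,"rx": 0.0,"ry": 0.0,"rz": 0.0,"gripper": 0.05},{"x": 0.0,"y": 0.0,"z": -0.095,"rx": 0.0,"ry": 0.0,"rz": 0.0,"gripper": 0.04},{"x": 0.0,"y": 0.0,"z": -0.095,"rx": 0.0,"ry": 0.0,"rz": 0.0,"gripper": 0.03}], force=20)

```text
time: 12.5
ee_pos: [540.1, 62.6, 258.3]
orientation: [[-0.318, -0.948, 0.001], [-0.948, 0.318, -0.0], [-0.0, -0.001, -1.0]]
ft_force: [0.7, 0.6, 0.2]
gripper_width: 30.3
finger_force: 0.0
```

```bash
python3 - <<'E'
from h import *
b=cam("scene");save(b,"s3.png",(255,125,375,275),3.9)
o=ctrl.get_obs();print(o["ee_pos"],o["ft_force"],o["gripper_width"])
E
```

```text
[540.0645498   62.62076585 258.16400862] [-0.79716792  0.44953021 -1.09836146] 30.20739684680923
```

View pics/s3.png

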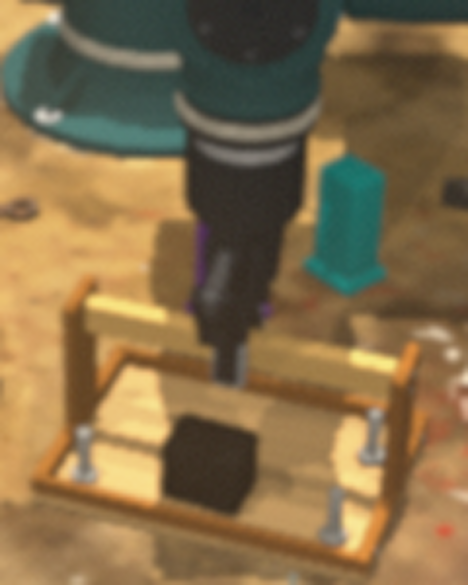

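The fingers straddle the rail at its middle (finger at (230,365), rail from (90,315) to (395,370)), and the bolts and timer are standing. I'll close slowly.

Request:
play_rows(motion=[{"x": 0.0,"y": 0.0,"z": 0.0,"rx": 0.0,"ry": 0.0,"rz": 0.0,"gripper": 0.027},{"x": 0.0,"y": 0.0,"z": 0.0,"rx": 0.0,"ry": 0.0,"rz": 0.0,"gripper": 0.024},{"x": 0.0,"y": 0.0,"z": 0.0,"rx": 0.0,"ry": 0.0,"rz": 0.0,"gripper": 0.022},{"x": 0.0,"y": 0.0,"z": 0.0,"rx": 0.0,"ry": 0.0,"rz": 0.0,"gripper": 0.0205},{"x": 0.0,"y": 0.0,"z": 0.0,"rx": 0.0,"ry": 0.0,"rz": 0.0,"gripper": 0.019},{"x": 0.0,"y": 0.0,"z": 0.0,"rx": 0.0,"ry": 0.0,"rz": 0.0,"gripper": 0.018},{"x": 0.0,"y": 0.0,"z": 0.0,"rx": 0.0,"ry": 0.0,"rz": 0.0,"gripper": 0.017},{"x": 0.0,"y": 0.0,"z": 0.0,"rx": 0.0,"ry": 0.0,"rz": 0.0,"gripper": 0.016}])

```text
time: 13.55
ee_pos: [540.0, 62.6, 257.8]
orientation: [[-0.318, -0.948, 0.0], [-0.948, 0.318, -0.0], [0.0, -0.0, -1.0]]
ft_force: [0.7, 0.4, -0.6]
gripper_width: 16.1
finger_force: 0.0
```

Request:
play_rows(motion=[{"x": 0.0,"y": 0.0,"z": 0.0,"rx": 0.0,"ry": 0.0,"rz": 0.0,"gripper": 0.015},{"x": 0.0,"y": 0.0,"z": 0.0,"rx": 0.0,"ry": 0.0,"rz": 0.0,"gripper": 0.014},{"x": 0.0,"y": 0.0,"z": 0.0,"rx": 0.0,"ry": 0.0,"rz": 0.0,"gripper": 0.013},{"x": 0.0,"y": 0.0,"z": 0.0,"rx": 0.0,"ry": 0.0,"rz": 0.0,"gripper": 0.01},{"x": 0.0,"y": 0.0,"z": 0.0,"rx": 0.0,"ry": 0.0,"rz": 0.0,"gripper": 0.007},{"x": 0.0,"y": 0.0,"z": 0.0,"rx": 0.0,"ry": 0.0,"rz": 0.0,"gripper": 0.005},{"x": 0.0,"y": 0.0,"z": 0.0,"rx": 0.0,"ry": 0.0,"rz": 0.0,"gripper": 0.003},{"x": 0.0,"y": 0.0,"z": 0.0,"rx": 0.0,"ry": 0.0,"rz": 0.0,"gripper": 0.0}])

```text
time: 14.55
ee_pos: [540.1, 62.6, 257.9]
orientation: [[-0.318, -0.948, 0.0], [-0.948, 0.318, -0.0], [-0.0, -0.0, -1.0]]
ft_force: [4.3, -1.8, 2.6]
gripper_width: 13.4
finger_force: 19.9
```

Request:
play_rows(motion=[{"x": 0.0,"y": 0.0,"z": 0.0,"rx": 0.0,"ry": 0.0,"rz": 0.0,"gripper": 0.0},{"x": 0.0,"y": 0.0,"z": 0.0,"rx": 0.0,"ry": 0.0,"rz": 0.0,"gripper": 0.0},{"x": 0.0,"y": 0.0,"z": 0.0,"rx": 0.0,"ry": 0.0,"rz": 0.0,"gripper": 0.0},{"x": 0.0,"y": 0.0,"z": 0.0,"rx": 0.0,"ry": 0.0,"rz": 0.0,"gripper": 0.0},{"x": 0.0,"y": 0.0,"z": 0.001,"rx": 0.0,"ry": 0.0,"rz": 0.0,"gripper": 0.0},{"x": 0.0,"y": 0.0,"z": 0.002,"rx": 0.0,"ry": 0.0,"rz": 0.0,"gripper": 0.0},{"x": 0.0,"y": 0.0,"z": 0.004,"rx": 0.0,"ry": 0.0,"rz": 0.0,"gripper": 0.0},{"x": 0.0,"y": 0.0,"z": 0.006,"rx": 0.0,"ry": 0.0,"rz": 0.0,"gripper": 0.0}], force=90)

```text
time: 15.55
ee_pos: [539.8, 62.7, 263.8]
orientation: [[-0.318, -0.948, -0.001], [-0.948, 0.318, 0.0], [0.0, 0.001, -1.0]]
ft_force: [-0.8, 0.4, -5.6]
gripper_width: 12.6
finger_force: 87.7
```

Gripped at the rail's width, with about 5.6 N carried. I'll lift smoothly another 95 mm.

Request:
play_rows(motion=[{"x": 0.0,"y": 0.0,"z": 0.003,"rx": 0.0,"ry": 0.0,"rz": 0.0,"gripper": 0.0},{"x": 0.0,"y": 0.0,"z": 0.007,"rx": 0.0,"ry": 0.0,"rz": 0.0,"gripper": 0.0},{"x": 0.0,"y": 0.0,"z": 0.012,"rx": 0.0,"ry": 0.0,"rz": 0.0,"gripper": 0.0},{"x": 0.0,"y": 0.0,"z": 0.018,"rx": 0.0,"ry": 0.0,"rz": 0.0,"gripper": 0.0},{"x": 0.0,"y": 0.0,"z": 0.025,"rx": 0.0,"ry": 0.0,"rz": 0.0,"gripper": 0.0},{"x": 0.0,"y": 0.0,"z": 0.032,"rx": 0.0,"ry": 0.0,"rz": 0.0,"gripper": 0.0},{"x": 0.0,"y": 0.0,"z": 0.039,"rx": 0.0,"ry": 0.0,"rz": 0.0,"gripper": 0.0},{"x": 0.0,"y": 0.0,"z": 0.046,"rx": 0.0,"ry": 0.0,"rz": 0.0,"gripper": 0.0}])

```text
time: 16.55
ee_pos: [540.0, 62.6, 310.3]
orientation: [[-0.318, -0.948, 0.0], [-0.948, 0.318, -0.0], [-0.0, -0.0, -1.0]]
ft_force: [0.1, 0.1, -5.6]
gripper_width: 12.7
finger_force: 87.7
```

Request:
play_rows(motion=[{"x": 0.0,"y": 0.0,"z": 0.007,"rx": 0.0,"ry": 0.0,"rz": 0.0,"gripper": 0.0},{"x": 0.0,"y": 0.0,"z": 0.014,"rx": 0.0,"ry": 0.0,"rz": 0.0,"gripper": 0.0},{"x": 0.0,"y": 0.0,"z": 0.021,"rx": 0.0,"ry": 0.0,"rz": 0.0,"gripper": 0.0},{"x": 0.0,"y": 0.0,"z": 0.028,"rx": 0.0,"ry": 0.0,"rz": 0.0,"gripper": 0.0},{"x": 0.0,"y": 0.0,"z": 0.035,"rx": 0.0,"ry": 0.0,"rz": 0.0,"gripper": 0.0},{"x": 0.0,"y": 0.0,"z": 0.041,"rx": 0.0,"ry": 0.0,"rz": 0.0,"gripper": 0.0},{"x": 0.0,"y": 0.0,"z": 0.046,"rx": 0.0,"ry": 0.0,"rz": 0.0,"gripper": 0.0},{"x": 0.0,"y": 0.0,"z": 0.049,"rx": 0.0,"ry": 0.0,"rz": 0.0,"gripper": 0.0}])

```text
time: 17.55
ee_pos: [540.0, 62.6, 359.1]
orientation: [[-0.318, -0.948, 0.0], [-0.948, 0.318, 0.0], [-0.0, -0.0, -1.0]]
ft_force: [-0.1, 1.4, -6.1]
gripper_width: 12.8
finger_force: 87.7
```

Request:
play_rows(motion=[{"x": 0.0,"y": 0.0,"z": 0.0,"rx": 0.0,"ry": 0.0,"rz": 0.0,"gripper": 0.0},{"x": 0.0,"y": 0.0,"z": 0.0,"rx": 0.0,"ry": 0.0,"rz": 0.0,"gripper": 0.0},{"x": 0.0,"y": 0.0,"z": 0.0,"rx": 0.0,"ry": 0.0,"rz": 0.0,"gripper": 0.0},{"x": 0.0,"y": 0.0,"z": 0.0,"rx": 0.0,"ry": 0.0,"rz": 0.0,"gripper": 0.0},{"x": 0.0,"y": 0.0,"z": 0.0,"rx": 0.0,"ry": 0.0,"rz": 0.0,"gripper": 0.0},{"x": 0.0,"y": 0.0,"z": 0.0,"rx": 0.0,"ry": 0.0,"rz": 0.0,"gripper": 0.0},{"x": 0.0,"y": 0.0,"z": 0.0,"rx": 0.0,"ry": 0.0,"rz": 0.0,"gripper": 0.0},{"x": 0.0,"y": 0.0,"z": 0.0,"rx": 0.0,"ry": 0.0,"rz": 0.0,"gripper": 0.0}])

```text
time: 18.55
ee_pos: [540.0, 62.6, 358.8]
orientation: [[-0.318, -0.948, 0.0], [-0.948, 0.318, -0.0], [0.0, -0.0, -1.0]]
ft_force: [0.4, 0.5, -5.4]
gripper_width: 12.8
finger_force: 87.7
```

```bash
python3 - <<'E'
from h import *
b=cam("scene");save(b,"s4.png",(195,75,395,275),2.9)
o=ctrl.get_obs();print(o["ee_pos"],o["ft_force"],o["ft_torque"],o["gripper_width"],o["finger_force"],o["time"])
E
```

```text
[539.98336261  62.62411368 358.80434044] [ 0.26085233  1.70510704 -6.21543   ] [-0.01578328  0.10931884 -0.01072086] 12.883399336252733 87.71721482276917 18.6
```

View pics/s4.png

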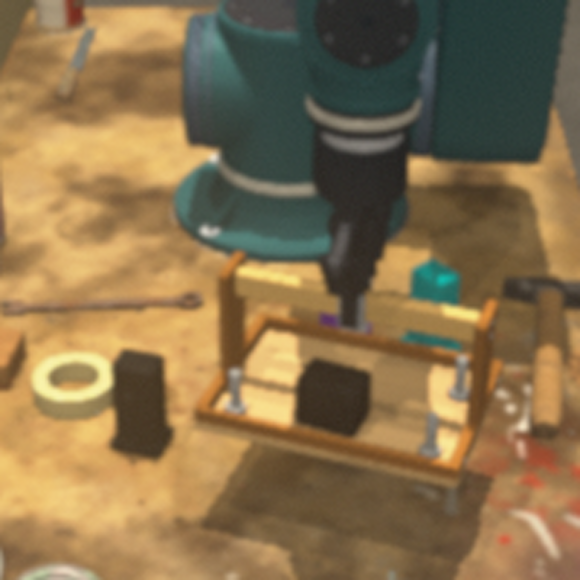

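The tray is up with the three bolts at (235,390), (460,377) and (430,435), and the timer at (333,395). The light stands at (140,400). There is also a faint grey mark under the tray at (452,495), so I'll look closer and check level against projected corners.

```bash
python3 - <<'E'
from h import *
b=cam("scene");x0,y0,x1,y1=255,160,375,262;s=5.8
im=cv2.resize(b["pixels"][y0:y1,x0:x1,::-1],None,fx=s,fy=s,interpolation=cv2.INTER_CUBIC)
t=np.radians(-18.5);X=np.array([np.cos(t),np.sin(t),0]);Y=np.array([-np.sin(t),np.cos(t),0]);C=np.array([540,62.6,100.9])
for x,y,z in((80,115,22),(80,-115,22),(-80,115,22),(-80,-115,22),(7,105,116),(7,-105,116),(80,115,0),(80,-115,0)):
    u,v=(proj(b,C+x*X+y*Y+[0,0,z])-[x0,y0]+.5)*s;cv2.drawMarker(im,(int(u),int(v)),(0,0,255),cv2.MARKER_CROSS,9,1)
cv2.imwrite("pics/s5.png",im)
E
```

```text
(no output)
```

View pics/s5.png

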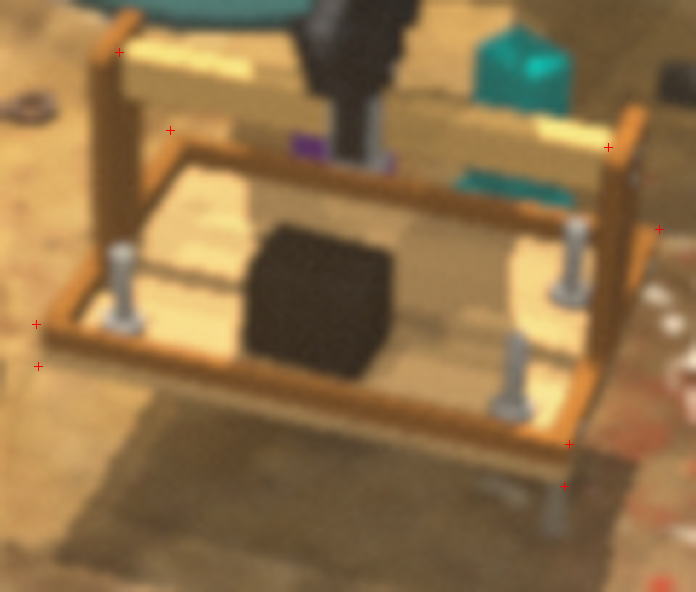

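The three bolts and timer stand in the tray. The faint grey streaks at (505,490) and (555,515) look like bench paint marks in the shadow, like those nearby at (670,320). The corners lie near the projected marks, and I'll check the tilt against the pre-lift residuals.

```bash
python3 - <<'E'
from h import *
b=cam("scene")
t=np.radians(-18.5);X=np.array([np.cos(t),np.sin(t),0]);Y=np.array([-np.sin(t),np.cos(t),0])
P=[(80,-115,22),(80,115,22),(7,-105,116),(7,105,116)]
pre=np.array([(42,422),(475,522),(112,185),(508,266)])/5+[255,165]
now=np.array([(45,330),(570,436),(122,44),(612,132)])/5.8+[255,160]
# image y residual (measured-predicted) for each point
for n,m,z in(("pre",pre,0),("now",now,100.9)):
    print(n,[(q-proj(b,np.array([540,62.6,z])+x*X+y*Y+[0,0,h])).round(1).tolist() for q,(x,y,h) in zip(m,P)])
o=ctrl.get_obs();print(o["ee_pos"],o["joint_vel"].round(3) if hasattr(o["joint_vel"],"round") else o["joint_vel"],o["time"])
E
```

```text
pre [[1.3, 2.3], [0.7, 1.2], [1.8, -0.4], [0.7, -1.5]]
now [[1.9, 1.4], [0.6, -0.9], [1.0, -0.9], [1.1, -2.2]]
[539.97575867  62.63926996 358.81294232] [ 0.001 -0.     0.001 -0.001  0.    -0.003] 18.7
```

```bash
python3 -c "
from bench import ctrl
print(ctrl.job_done())"
```

```text
the job is handed in; nothing more can be done
None
```

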